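Seat a dicer's blade cartridge and run its wing nut down

TASK

A blade has just been changed in the vegetable dicer. Push the blade cartridge straight back until it is fully home against its rear stop, then spin the loose wing nut clockwise (seen from above) with fingertip strokes on its wings until it is snug on its washer and turns no further. Do not grip the nut, keep off the blades, lift nothing and leave everything else on the table where it lies.

Things in the scene. Friction and masses are not known exactly. Their poses are not given: they have to be found in the camera images.
- dicer: Push-down vegetable dicer, cast aluminium and steel, fixed to the table. Origin at table height under the middle of its deck; x points from its front (the wing nut's end) to its rear, y to its left, z up. The flat deck, 250 x 250 mm, top 156 mm above the table, stands on four legs over a food pan. Two guide rods 15 mm thick rise to 406 mm above the table at x = 20, y = -109 and +109 mm.
- stud_foot (a point): Foot of the threaded stud that carries the wing nut, at deck height, 70 mm in front of the dicer's origin; axes as the dicer's. The stud, radius 5 mm, ends 38 mm above the deck.
- cartridge (a joint): Travel of the blade cartridge over the deck to the dicer's rear (+x), in m: 0 = 10 mm short of home, 0.010 = fully home against the rear stop. Starts between 0 and 0.002. It slides stiffly (about 4 N, plus 25 N per m/s), stays where it is left, and side rails keep it straight wherever it is pushed. A steel frame 130 x 150 mm with an upright rim around a blade grid.
- rim_front (a point): Middle of the outer front face of the cartridge's upright rim, 21 mm above the deck, moving with it; axes as the dicer's. The face is 136 mm wide (68 mm either side) and 6 to 36 mm above the deck; push it left or right of the nut. Wall 4 mm thick, blades behind it. At home it lies 25 mm behind the stud's axis. Below it a flat ear, 44 mm wide, 6 mm thick, runs 63 mm forward under the nut.
- wing_nut (a joint): Turn of the wing nut in rad, growing as it is turned clockwise seen from above (tightening). It starts between 0 and 1.1; at 8.6 it is snug on its washer: a firm stop. Until then it turns easily (about 0.03 N m), stays where it is left, and sinks 1.5 mm a turn. At 0.55 the wings lie across the dicer (along its y).
- wing_mid (a point): On the wing nut's axis at mid-height of its wings, turning with it: x along the two opposite wings, z up. Plain steel: upright rounded wings 6 mm thick, tips 22 mm from the axis, 8.5 mm below to 8.5 mm above this point. Low hub, radius 9 mm, top 4.5 mm below it. Deck 23.5 mm below it when snug, 25.5 mm at joint value 0. At home the rim leaves no room for a finger behind the nut.
- blade_mid (a point): Middle of the top of the square grid of thin blades, 100 x 100 mm, inside the cartridge's rim, 11 mm above the deck and 65 mm behind rim_front. Sharp: not to be touched. Axes as the dicer's.
- spare_cartridge: Bystander: a second cartridge like the one in the dicer but with a coarser grid, 193 x 150 x 36 mm, lying on the table to the left of the dicer. Origin under the middle of its grid.
- pusher_head: Bystander: the dicer's pusher head, taken off its rods, an aluminium crossbar 284 x 36 mm with a block of white pegs below and a handle above, 126 mm high, standing on the table to the right of the dicer. Origin under its middle, crossbar along its x.
- screwdriver: Bystander: screwdriver with a red handle, 210 mm long, 26 mm thick, on the table in front of the dicer. Origin under its middle, blade towards its +x.
- wrench: Bystander: steel spanner 180 mm long, 8 mm thick, on the table in front of the dicer. Origin under its middle.
- oil_bottle: Bystander: white oil bottle with a black nozzle, 48 mm across, 135 mm high, standing near the dicer's left front corner. Origin under its middle.
- brush: Bystander: cleaning brush, 200 mm long, 42 mm wide, 20 mm thick, lying near the dicer's right front corner. Origin under its middle.

How it is judged:
On the way, in this order (a step that is already met when the one before it is completed fails the run):
1. the cartridge is pushed fully home (value of joint cartridge above 0.0085 m), for 0.2 s.
2. the wing nut is run down snug (value of joint wing_nut above 8.3 rad), for 0.2 s.
At the end, for the whole second after the job is handed in: The cartridge is home within 1.5 mm (0.0085 or more), the wing nut is snug within 0.3 rad (8.3 or more) and at rest (value of joint cartridge above 0.0085 m and value of joint wing_nut above 8.3 rad and velocity of joint wing_nut between -0.05 and 0.05 rad/s); the robot touches nothing.
It fails at once if the nut is run down (beyond 3.5 rad) on a cartridge that is not home (value of joint wing_nut above 3.5 rad and value of joint cartridge below 0.006 m).
It fails at once if the wing nut is gripped: pressed on both sides of its wings at once (c0 to c2: one side of wings and hub, c3 to c5: the other) ((contact force between the fingers and wing_nut_c0 above 2 N or contact force between the fingers and wing_nut_c1 above 2 N or contact force between the fingers and wing_nut_c2 above 2 N) and (contact force between the fingers and wing_nut_c3 above 2 N or contact force between the fingers and wing_nut_c4 above 2 N or contact force between the fingers and wing_nut_c5 above 2 N)).
It fails at once if the nut is gripped over the end of its stud (dicer_c22) (contact force between the fingers and dicer_c22 above 12 N).
It fails at once if the blades are touched (contact force between any of the fingers, the arm and cartridge_c12 above 1 N).
It fails at once if a bystander is lifted or moved by more than 30 mm (distance of any of spare_cartridge, pusher_head, screwdriver, wrench, oil_bottle, brush from where it was at the start of the episode above 0.03 m).
It also fails if it takes over 61 s, if anything falls off the work surface, if the arm or the gripper's body presses on something with over 40 N, if the wrist force passes 120 N, or if a joint passes its speed limit or range.

ROBOT

A 6-joint arm with a two-finger parallel gripper is mounted at the origin on the work surface. World frame = base frame: x ahead of the robot, y to its left, z up, the work surface at z = 0. Lengths are in m, angles in rad, forces in N, time in s.
With the tool pointing down it reaches from about 0.4 to 0.825 m from the base axis. Payload 7 kg.
Tool frame: the origin (TCP) lies between the finger pads; the fingertips stand 25 mm ahead of it and the grasp point (between the pads) lies 6 mm ahead of it; y points along the fingers, z is the direction in which the jaws open and shut, and the axes are right-handed (so a half turn about y gives the same grasp; the last joint's range is limited). The gripper opens to 88 mm and grips with 3 to 60 N. Pads are 19 mm wide; open, the fingers measure 130 mm over their backs; the gripper's body (78 mm by 193 mm) begins 47 mm behind the grasp point.
Start: joints at [-0.828, 0.359, 0.012, 0, -1.224, -0.288], TCP at [0.296, -0.606, 0.252] pointing down, gripper open.
Joint ranges: [-3.07, 3.07], [-1.43, 2.12], [-1.02, 1.25], [-3.03, 1.67], [-3.05, -0], [-3.03, 3.03]. Speed limits (rad/s): [2.39, 2.39, 3.01, 3.14, 3.14, 3.14].

INTERFACE

Orientations are given as a unit quaternion [w, x, y, z].
In Python, from plant import manip gives the robot as it stands. The module is installed in compiled form; this text tells all that it offers.
- The arm moves only by the shell command python3 -m jog 'ROWS' [FORCE]. ROWS is text: rows parted by semicolons, each of 7 numbers parted by spaces: the shift along the tool's x, y, z each as a share of 3 cm, from -1 to 1, then the turn, a rotation vector about the tool's x, y, z each as a share of 0.5 rad, from -1 to 1, then the opening in per cent of the stroke, from 0 (shut) to 100 (fully open). In form: tx ty tz rx ry rz claw; .... A call has 1 to 12 rows; each row shifts and turns the pose as measured when the row begins, along the tool's axes as they then stand; what a row does not reach is not made up. A row lasts 1/8 s, in which the tool goes at most 62.5 mm and 10.7 degrees, less where a joint would pass 70% of its speed; a pose out of reach is approached as far as the arm can. A call with a number of a shift or a turn outside -1 to 1 is refused whole. A call with a gripper value outside its range is refused whole. The fingers move at their own pace and stop on an object; FORCE is the grip in N (left out, the last holds). Time passes only in rows, so rows that do not move let the fingers close. It gives the time, the measured TCP pose, the force and the opening at its end, in the units of the state.
- manip.get_obs(): the state, without advancing time (a new reading comes with each control period).
- manip.read_camera(name): name is "scene" or "top" or "wrist"; returns (picture, depth): 384x512x3 uint8, red, green, blue; 384x512 float32, m along the optical axis (not along the pixel's ray), 0 where there is no reading.
- manip.get_calibration(name): a dict with "camera_matrix" (3x3 intrinsics, pixels), "world_from_camera" (4x4, takes a point from camera to world coordinates); the wrist camera has in their place "hand_eye" (4x4, takes a point from camera to tool coordinates, whose origin is the TCP and whose axes are the tool frame's). Camera axes: x right, y up, looking along -z (the intrinsics and any distortion apply to the point x, -y, -z); pixel columns grow to the right and rows downward; lengths in m; the calibration is good to about 2 mm. A picture is of the moment at which its call begins: read the wrist's pose just before it. get_calibration takes no time and is no camera call.
- manip.hand_in(): hands the job in, once; it reports no verdict.
The state is a dict: "time": time; "qpos": joint angles; "qd": joint speeds; "tau": joint torques, N m; "position": TCP position; "orientation": TCP orientation; "wrist_force": force on the tool from outside, world axes, zero at the start; "moment": the same for the moment, N m; "finger_gap": finger opening in m.
Only numpy, scipy, OpenCV 4.12 (cv2) and the standard library are available. Lean on these libraries where they do the work, as an engineer would, in place of code of your own. Each camera call takes 0.05 s, during which the arm holds its last target.

## Working session

There is one attempt and no reset: what is moved stays moved. The work goes in short steps, Python scripts to look and compute and a shell command to move; the robot and the scene stay as the last step left them, time stands still between calls to the robot, and variables do not carry over. Pictures are saved under pics/ and viewed, and the job is handed in when it is done.

```bash
mkdir -p pics; python3 - <<'E'
from plant import manip
import cv2,numpy as np
print(manip.get_obs())
for n in ["scene","top","wrist"]:
    p,d=manip.read_camera(n); cv2.imwrite(f"pics/{n}0.png",p[:,:,::-1]); np.save(f"pics/{n}0.npy",d)
    print(n,manip.get_calibration(n))
E
```

```text
{'time': 0.0, 'qpos': array([-8.27932494e-01,  3.59360637e-01,  1.10261350e-02, -3.46601296e-04,
       -1.22409147e+00, -2.88098912e-01]), 'qd': array([-0.00012463,  0.00151783, -0.00104935,  0.00128131, -0.0002831 ,
       -0.00099882]), 'tau': array([-1.24684384e-04, -5.82724643e+01,  2.93055296e+01,  6.99744165e+00,
        6.64417574e-03, -1.48662589e-04]), 'position': array([ 0.29626392, -0.60599276,  0.25062602]), 'orientation': array([ 0.68947297, -0.68835679, -0.15917727,  0.15954483]), 'wrist_force': array([ 0.29096387, -0.74094659, -0.27043715]), 'moment': array([ 0.0344038 ,  0.00593979, -0.01129743]), 'finger_gap': 0.08785840216087963}
scene {'camera_matrix': array([[401.30529067,   0.        , 263.58857185],
       [  0.        , 401.30529067, 196.63934034],
       [  0.        ,   0.        ,   1.        ]]), 'world_from_camera': array([[ 0.60335813, -0.6321585 ,  0.48614257,  1.03816645],
       [ 0.79738984,  0.48689874, -0.35650954, -0.3269615 ],
       [-0.01133167,  0.60274808,  0.79785108,  0.87042868],
       [ 0.        ,  0.        ,  0.        ,  1.        ]]
[... 375 characters left out ...]
   [-1.63627628e-02,  1.74843963e-01,  9.84460181e-01,
         1.24990460e+00],
       [ 0.00000000e+00,  0.00000000e+00,  0.00000000e+00,
         1.00000000e+00]])}
wrist {'camera_matrix': array([[316.01496569,   0.        , 258.47759384],
       [  0.        , 316.01496569, 190.90638926],
       [  0.        ,   0.        ,   1.        ]]), 'hand_eye': array([[-9.64240868e-04, -9.60926818e-01, -2.76800867e-01,
        -7.39028131e-02],
       [-4.23034231e-04,  2.76801363e-01, -9.60927066e-01,
        -1.33178700e-01],
       [ 9.99999446e-01, -8.09468907e-04, -6.73408125e-04,
        -2.21204476e-04],
       [ 0.00000000e+00,  0.00000000e+00,  0.00000000e+00,
         1.00000000e+00]])}
```

View pics/top0.png

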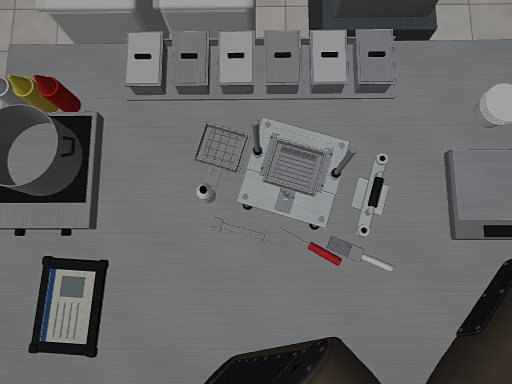

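View pics/scene0.png

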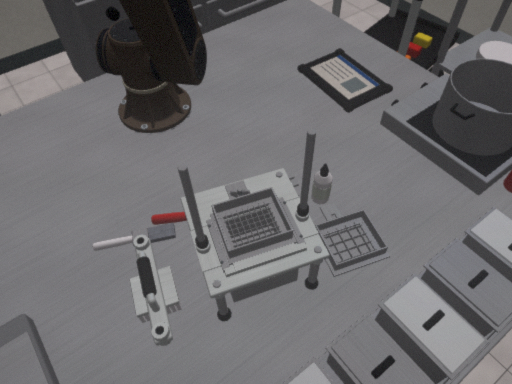

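The top view shows the dicer near (295,172), turned a little, with its nut end at the bottom around (287,195). The wrench, screwdriver and brush lie in front, the bottle at (205,192).

```bash
cat > h.py <<'E'
import numpy as np,cv2
from plant import manip
def tf(name,obs=None):
    c=manip.get_calibration(name); K=c["camera_matrix"]
    if name!="wrist": return K,c["world_from_camera"]
    from scipy.spatial.transform import Rotation as R
    q=obs["orientation"]; T=np.eye(4); T[:3,:3]=R.from_quat(np.r_[q[1:],q[0]]).as_matrix(); T[:3,3]=obs["position"]
    return K,T@c["hand_eye"]
def cloud(d,K,T):
    v,u=np.mgrid[:d.shape[0],:d.shape[1]]
    P=np.stack([(u-K[0,2])/K[0,0]*d,-(v-K[1,2])/K[1,1]*d,-d],-1)
    return P@T[:3,:3].T+T[:3,3]
def ray(uv,z,K,T):
    uv=np.atleast_2d(uv).astype(float)
    r=np.c_[(uv[:,0]-K[0,2])/K[0,0],-(uv[:,1]-K[1,2])/K[1,1],-np.ones(len(uv))]@T[:3,:3].T
    o=T[:3,3]; return o+r*((z-o[2])/r[:,2])[:,None]
def proj(P,K,T):
    P=np.atleast_2d(P); c=(P-T[:3,3])@T[:3,:3]
    return np.c_[K[0,2]+K[0,0]*c[:,0]/-c[:,2],K[1,2]-K[1,1]*c[:,1]/-c[:,2]]
E
python3 - <<'E'
from h import *
for n in ["top","scene"]:
    K,T=tf(n); d=np.load(f"pics/{n}0.npy"); P=cloud(d,K,T)
    m=(np.abs(P[...,2]-.156)<.006)&(P[...,0]>.4)&(P[...,0]<.8)&(np.abs(P[...,1])<.3)&(d>0)
    m=cv2.morphologyEx(m.astype(np.uint8),cv2.MORPH_OPEN,np.ones((3,3)))
    k,l,s,c=cv2.connectedComponentsWithStats(m); i=1+s[1:,4].argmax(); print(s[i])
    q=P[l==i]; print(np.median(q[:,2]))
    r=cv2.minAreaRect((q[:,:2]*1000).astype(np.float32)); print(r)
    print(cv2.boxPoints(r))
K,T=tf("top");p=cv2.imread("pics/top0.png")
cv2.imwrite("pics/top0z.png",cv2.resize(p[105:240,225:370],None,fx=5,fy=4.4,interpolation=cv2.INTER_CUBIC))
E
```

```text
[ 237  118  112  109 3941]
0.1560872500951156
((645.653564453125, -74.95661926269531), (250.01162719726562, 250.31069946289062), 73.0867691040039)
[[ 489.54453  -158.1449  ]
 [ 729.02844  -230.96606 ]
 [ 801.7626      8.231659]
 [ 562.2787     81.052826]]
[ 195  168  134  129 4792]
0.15656435521032336
((644.8126220703125, -73.87173461914062), (250.12799072265625, 252.07904052734375), 73.1166763305664)
[[ 487.8841   -156.94038 ]
 [ 729.0981   -230.1501  ]
 [ 801.74115     9.196915]
 [ 560.52716    82.40663 ]]
```

View pics/wrist0.png

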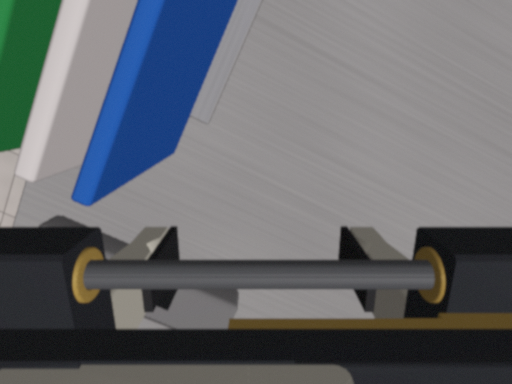

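```bash
cat >> h.py <<'E'
from scipy.spatial.transform import Rotation as R
YAW=np.deg2rad(-16.9); O=np.array([.6453,-.0745]); 
D=np.array([[np.cos(YAW),-np.sin(YAW)],[np.sin(YAW),np.cos(YAW)]])
STUD=O+D@np.array([-.07,0])
def stat(o=None):
    o=o or manip.get_obs(); q=o["orientation"]; M=R.from_quat(np.r_[q[1:],q[0]]).as_matrix()
    goal=np.c_[np.r_[D[:,0],0],[0,0,-1],np.r_[D[:,1],0]]
    rv=R.from_matrix(M.T@goal).as_rotvec()
    rel=D.T@(o["position"][:2]-STUD)
    print("t",round(o["time"],2),"rel stud (dicer mm)",(rel*1e3).round(1),"z",(o["position"][2]*1e3).round(1),"tipz over deck",((o["position"][2]-.025-.156)*1e3).round(1),
     "rot left (tool rv /0.5)",(rv/.5).round(3),"F",(D.T@o["wrist_force"][:2]).round(1),o["wrist_force"][2].round(1),"gap",round(o["finger_gap"]*1e3,1),"q",o["qpos"].round(2))
    return o,M
E
python3 - <<'E'
from h import *
o,M=stat(); print(M.round(3)); print(STUD)
print("tool shift to (-90,0,z.30):",(M.T@(np.r_[STUD+D@[-.09,0],.33]-o["position"])/.03).round(2))
E
```

```text
t 0.15 rel stud (dicer mm) [-109.4 -610.1] z 250.8 tipz over deck 69.8 rot left (tool rv /0.5) [-2.000e-03  1.499e+00 -1.000e-03] F [ 0.1 -0.5] -0.4 gap 87.6 q [-0.83  0.36  0.01 -0.   -1.22 -0.29]
[[ 0.898 -0.001 -0.439]
 [ 0.439  0.001  0.898]
 [-0.    -1.     0.001]]
[ 0.57832305 -0.05415085]
tool shift to (-90,0,z.30): [14.33 -2.62 14.45]
```

View pics/top0z.png

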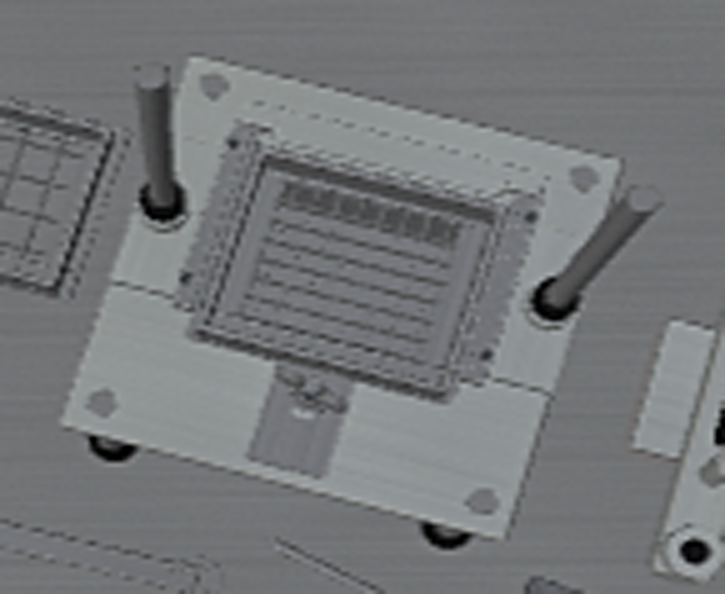

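```bash
python3 -m jog '0.3 -1 0.3 0 0 0 100; 1 -0.8 1 0 0 0 100; 1 -0.3 1 0 0 0 100; 1 -0.2 1 0 0 0 100; 1 0 1 0 0 0 100; 1 0 1 0 0 0 100; 1 0 1 0 0 0 100; 1 0 1 0 0 0 100'; python3 - <<'E'
from h import *
o,M=stat()
print("tool shift to (-60,0,z.33):",(M.T@(np.r_[STUD+D@[-.06,0],.33]-o["position"])/.03).round(2))
E
```

```text
time: 1.15
position: [0.3983, -0.3062, 0.3191]
orientation: [0.692, -0.687, -0.157, 0.159]
wrist_force: [1.2, -0.5, 0.2]
finger_gap: 0.0878
t 1.15 rel stud (dicer mm) [ -99.  -293.5] z 319.1 tipz over deck 138.1 rot left (tool rv /0.5) [-0.013  1.489 -0.007] F [ 1.2 -0.1] 0.2 gap 87.8 q [-0.27  0.04 -0.24 -0.01 -1.3  -0.85]
tool shift to (-60,0,z.33): [ 7.59 -0.33  6.32]
```

```bash
python3 -m jog '1 0 1 0 0 0 100; 1 0 1 0 0 0 100; 1 0 1 0 0 0 100; 1 0 1 0 0 0 100; 1 0 1 0 0 0 100; 0.8 0 0.8 0 0 0 100; 0 0 0 0 0.4 0 100; 0 0 0 0 0.4 0 100; 0 0 0 0 0.4 0 100; 0 0 0 0 0.35 0 100; 0 0 0 0 0 0 100'; python3 - <<'E'
from h import *
o,M=stat()
p,d=manip.read_camera("wrist"); cv2.imwrite("pics/w1.png",p[:,:,::-1]); np.save("pics/w1.npy",d)
p,d=manip.read_camera("scene"); cv2.imwrite("pics/s1.png",p[:,:,::-1]);np.save("pics/s1.npy",d)
E
```

```text
time: 2.52
position: [0.4799, -0.0621, 0.319]
orientation: [0.701, -0.697, 0.107, -0.103]
wrist_force: [-0.6, -0.1, -0.4]
finger_gap: 0.0878
t 2.52 rel stud (dicer mm) [-91.9 -36.2] z 319.0 tipz over deck 138.0 rot left (tool rv /0.5) [-0.01  -0.006 -0.015] F [-0.6 -0.3] -0.4 gap 87.8 q [ 0.27  0.   -0.27 -0.01 -1.3  -2.14]
```

View pics/w1.png

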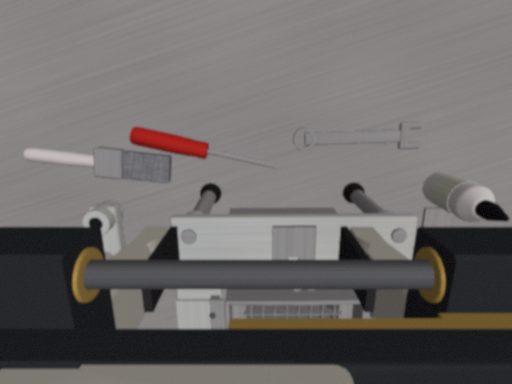

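View pics/s1.png

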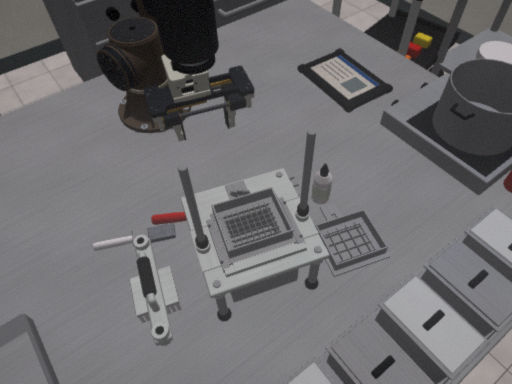

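```bash
python3 -m jog '0.5 0 0.4 0 0 0 100; 0.9 0 0.4 0 0 0 100; 0.9 0 0.4 0 0 0 100; 0.4 0 0.2 0 0 0 100; 0.2 0 0 0 0 0 100; 0 0 0 0 0 0 100'; python3 - <<'E'
from h import *
o,M=stat()
p,d=manip.read_camera("wrist"); cv2.imwrite("pics/w2.png",p[:,:,::-1]); np.save("pics/w2.npy",d)
K,T=tf("wrist",o); print(proj(np.r_[STUD,.156],K,T),proj(np.r_[STUD,.194],K,T))
cv2.imwrite("pics/w2z.png",cv2.resize(p[100:240,150:350,::-1],None,fx=4,fy=4,interpolation=cv2.INTER_CUBIC))
E
```

```text
time: 3.38
position: [0.5804, -0.0454, 0.3179]
orientation: [0.702, -0.698, 0.102, -0.097]
wrist_force: [0.1, -0.4, 1.1]
finger_gap: 0.0877
t 3.38 rel stud (dicer mm) [-0.5  8.9] z 317.9 tipz over deck 136.9 rot left (tool rv /0.5) [-0.01   0.024 -0.015] F [ 0.3 -0.4] 1.1 gap 87.7 q [ 0.25  0.17 -0.08 -0.01 -1.32 -2.1 ]
[[247.7618268  181.64575117]] [[246.53671285 192.45056214]]
```

View pics/w2z.png

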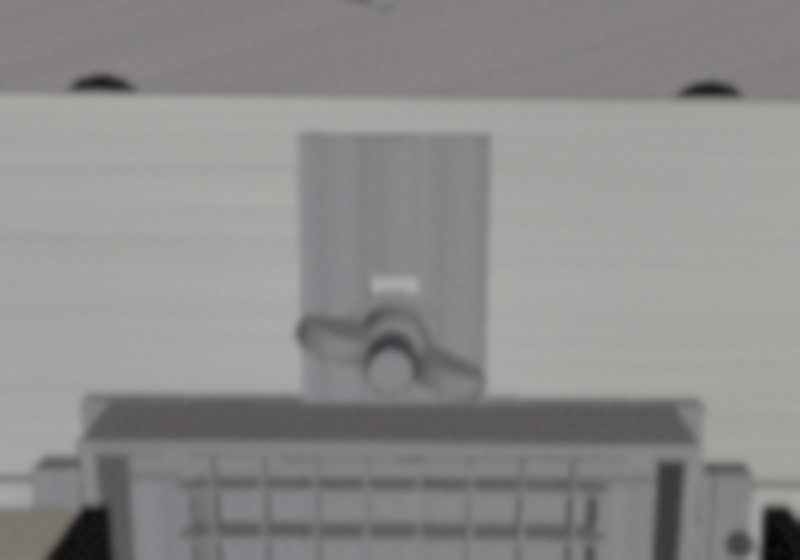

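The nut is at about px (247,191), 1 px from prediction. Its left (+y) wing points slightly rearward, so the joint is at about 0.85. The rim is just behind it.

```bash
python3 -m jog '-0.3 0 -0.3 -0.01 0.03 -0.015 100; -0.2 0.4 -0.1 0 0 0 100; 0 0.9 0 0 0 0 100; 0 0.9 0 0 0 0 100; 0 0.7 0 0 0 0 100; 0 0.3 0 0 0 0 100; 0 0 0 0 0 0 100'; python3 - <<'E'
from h import *
o,M=stat()
p,d=manip.read_camera("scene"); cv2.imwrite("pics/s3.png",cv2.resize(p[140:300,150:350,::-1],None,fx=4,fy=3.7,interpolation=cv2.INTER_CUBIC))
p,d=manip.read_camera("wrist"); cv2.imwrite("pics/w3.png",p[:,:,::-1]); np.save("pics/w3.npy",d)
E
```

```text
time: 4.3
position: [0.5558, -0.0542, 0.2198]
orientation: [0.7, -0.698, 0.104, -0.107]
wrist_force: [0.1, 0.1, 0.4]
finger_gap: 0.0875
t 4.3 rel stud (dicer mm) [-21.6  -6.6] z 219.8 tipz over deck 38.8 rot left (tool rv /0.5) [-0.005 -0.009  0.007] F [0.1 0.2] 0.4 gap 87.5 q [ 0.25  0.19 -0.3  -0.   -1.08 -2.12]
```

View pics/s3.png

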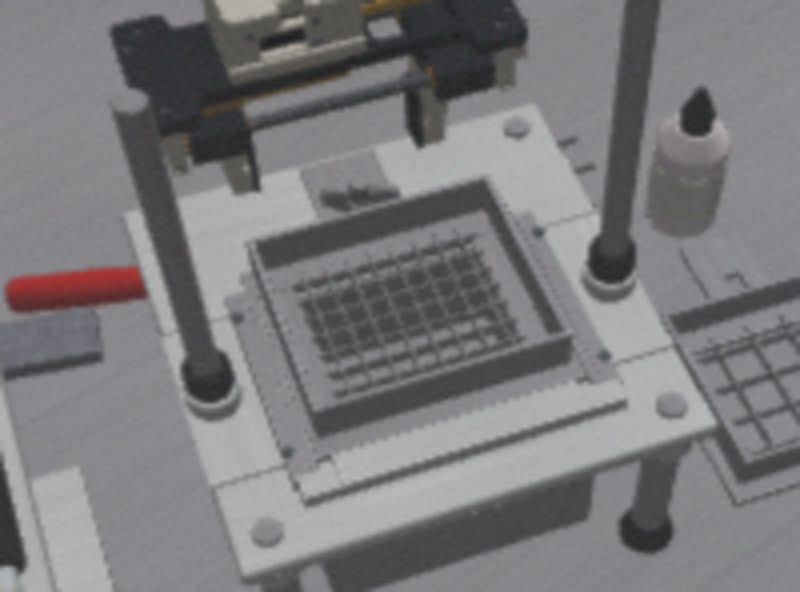

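View pics/w3.png

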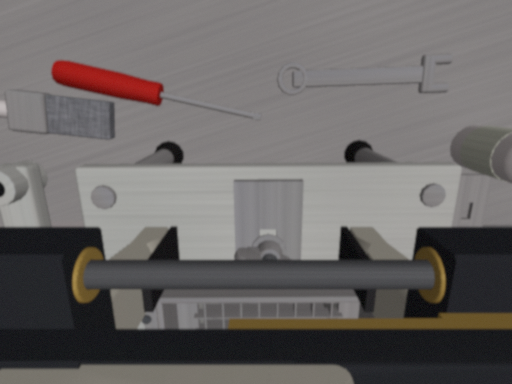

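```bash
python3 -m jog '0 0.3 0.2 0 0 0 100; 0 0.3 0 0 0 0 100; 0 0 0 0 0 0 100; 0 0 0 0 0 0 100'; python3 -c "
from h import *
stat()"
```

```text
time: 4.9
position: [0.5593, -0.0476, 0.2029]
orientation: [0.7, -0.698, 0.103, -0.108]
wrist_force: [-0.3, 0.7, 0.6]
finger_gap: 0.0875
t 4.9 rel stud (dicer mm) [-20.1   0.7] z 202.9 tipz over deck 21.9 rot left (tool rv /0.5) [-0.009 -0.008  0.014] F [-0.4  0.6] 0.6 gap 87.5 q [ 0.26  0.21 -0.32  0.   -1.04 -2.13]
```

```bash
python3 -m jog '0.25 0 0 0 0 0 100; 0.25 0 0 0 0 0 100; 0.2 0 0 0 0 0 100; 0.15 0 0 0 0 0 100; 0.1 0 0 0 0 0 100'; python3 -c "
from h import *
stat()"; python3 -m jog '0.15 0 0 0 0 0 100; 0.15 0 0 0 0 0 100'; python3 -c "
from h import *
stat()"
```

```text
time: 5.52
position: [0.5878, -0.0564, 0.2034]
orientation: [0.7, -0.698, 0.103, -0.107]
wrist_force: [-3.8, 2.1, 2.9]
finger_gap: 0.0877
t 5.53 rel stud (dicer mm) [9.7 0.6] z 203.4 tipz over deck 22.4 rot left (tool rv /0.5) [-0.009 -0.008  0.011] F [-4.3  0.9] 2.9 gap 87.7 q [ 0.23  0.25 -0.25 -0.   -1.06 -2.1 ]
time: 5.78
position: [0.5919, -0.0579, 0.2032]
orientation: [0.701, -0.698, 0.106, -0.104]
wrist_force: [-28.7, 16.6, 23.5]
finger_gap: 0.0876
t 5.78 rel stud (dicer mm) [14.   0.4] z 203.2 tipz over deck 22.2 rot left (tool rv /0.5) [-0.007 -0.005 -0.008] F [-32.2   7.5] 23.5 gap 87.6 q [ 0.23  0.27 -0.23 -0.01 -1.07 -2.09]
```

```bash
python3 -m jog '0.12 0 0 0 0 0 100; 0.12 0 0 0 0 0 100'; python3 -c "
from h import *
stat()"; python3 -m jog '-0.3 0 0 0 0 0 100; -0.8 0 0 0 0 0 100; -0.5 0 0 0 0 0 100; 0 0 0 0 0 0 100';  python3 - <<'E'
from h import *
o,M=stat()
p,d=manip.read_camera("wrist"); cv2.imwrite("pics/w4.png",p[:,:,::-1])
p,d=manip.read_camera("scene"); cv2.imwrite("pics/s4.png",cv2.resize(p[140:300,150:350,::-1],None,fx=4,fy=3.7,interpolation=cv2.INTER_CUBIC))
E
```

```text
time: 6.02
position: [0.592, -0.0579, 0.2034]
orientation: [0.701, -0.697, 0.11, -0.098]
wrist_force: [-15.9, 8.3, 11.8]
finger_gap: 0.0879
t 6.03 rel stud (dicer mm) [14.1  0.4] z 203.4 tipz over deck 22.4 rot left (tool rv /0.5) [-0.006 -0.001 -0.033] F [-17.6   3.3] 11.8 gap 87.9 q [ 0.22  0.27 -0.22 -0.01 -1.09 -2.08]
time: 6.52
position: [0.5456, -0.0436, 0.2045]
orientation: [0.701, -0.697, 0.109, -0.1]
wrist_force: [0.7, 0.4, 0.8]
finger_gap: 0.0876
t 6.53 rel stud (dicer mm) [-34.4   0.5] z 204.5 tipz over deck 23.5 rot left (tool rv /0.5) [-0.007 -0.001 -0.027] F [0.6 0.5] 0.8 gap 87.6 q [ 0.27  0.19 -0.32 -0.01 -1.06 -2.13]
```

View pics/s4.png

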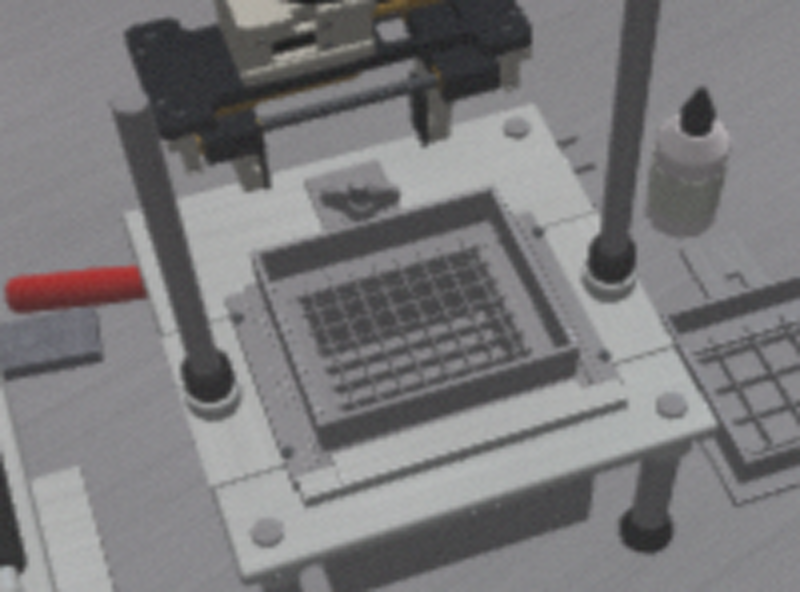

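View pics/w4.png

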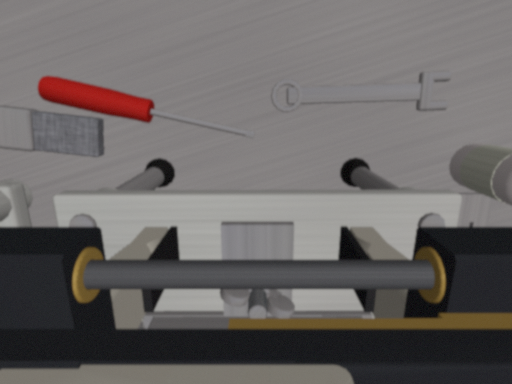

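```bash
python3 - <<'E'
from h import *
for n in ["top","scene"]:
    K,T=tf(n)
    for lab in (0,1):
        d=np.load(f"pics/{n}0.npy") if lab==0 else manip.read_camera(n)[1]
        P=cloud(d,K,T); X=(P[...,:2]-O)@D
        m=(d>0)&(np.abs(P[...,2]-.192)<.004)&(np.abs(X[...,1])<.06)&(np.abs(X[...,1])>.03)&(X[...,0]>-.06)&(X[...,0]<.1)
        x=X[...,0][m]*1e3; f=x[x<-20]; r=x[x>50]
        print(n,lab,len(f),np.percentile(f,[5,50,95]).round(1),len(r),np.percentile(r,[5,50,95]).round(1) if len(r) else '')
E
```

```text
top 0 37 [-53.4 -51.6 -49.3] 37 [61.7 63.6 65.7]Traceback (most recent call last):
  File "<stdin>", line 9, in <module>
    return _quantile_unchecked(
        a, q, axis, out, overwrite_input, method, keepdims, weights)
    return _ureduce(a,
                    func=_quantile_ureduce_func,
    ...<5 lines>...
                    overwrite_input=overwrite_input,
                    method=method)
    r = func(a, **kwargs)
    result = _quantile(arr,
                       quantiles=q,
    ...<2 lines>...
                       out=out,
                       weights=wgt)
    slices_having_nans = np.isnan(arr[-1, ...])
                                  ~~~^^^^^^^^^
IndexError: index -1 is out of bounds for axis 0 with size 0
```

```bash
python3 - <<'E'
from h import *
for n in ["top","scene"]:
    K,T=tf(n)
    for lab in (0,1):
        d=np.load(f"pics/{n}0.npy") if lab==0 else manip.read_camera(n)[1]
        P=cloud(d,K,T); X=(P[...,:2]-O)@D
        m=(d>0)&(np.abs(P[...,2]-.192)<.004)&(np.abs(X[...,1])<.06)&(X[...,0]>-.06)&(X[...,0]<.1)
        x=X[...,0][m]*1e3
        for s in (x[(x<-20)],x[x>50]):
            if len(s)>5: print(n,lab,len(s),np.percentile(s,[5,50,95]).round(1))
E
```

```text
top 0 76 [-53.4 -51.6 -49.3]
top 0 77 [61.2 63.  65.7]
top 1 7 [70.5 72.6 73.8]
scene 0 147 [-54.2 -51.  -49.2]
scene 0 163 [60.8 63.5 65.2]
scene 1 155 [-45.3 -42.4 -40.5]
scene 1 167 [69.3 72.3 74. ]
```

```bash
python3 -m jog '0 0 0.4 0 0 -0.02 0; 0 0 0.5 0 0 0 0; 0 0 0.15 0 0 0 0; 0 0 0 0 0 0 0; 0 0 0 0 0 0 0; 0 0 0 0 0 0 0' 10;  python3 - <<'E'
from h import *
o,M=stat()
p,d=manip.read_camera("wrist"); cv2.imwrite("pics/w5.png",p[:,:,::-1])
p,d=manip.read_camera("scene"); cv2.imwrite("pics/s5.png",cv2.resize(p[140:240,190:300,::-1],None,fx=6,fy=6,interpolation=cv2.INTER_CUBIC))
E
```

```text
time: 7.52
position: [0.5571, -0.0113, 0.2034]
orientation: [0.7, -0.698, 0.106, -0.103]
wrist_force: [-1.0, 0.2, 0.8]
finger_gap: 0.0333
t 7.53 rel stud (dicer mm) [-32.8  34.8] z 203.4 tipz over deck 22.4 rot left (tool rv /0.5) [-0.005 -0.002 -0.009] F [-1.  -0.1] 0.8 gap 33.3 q [ 0.33  0.21 -0.31 -0.01 -1.05 -2.19]
```

View pics/s5.png

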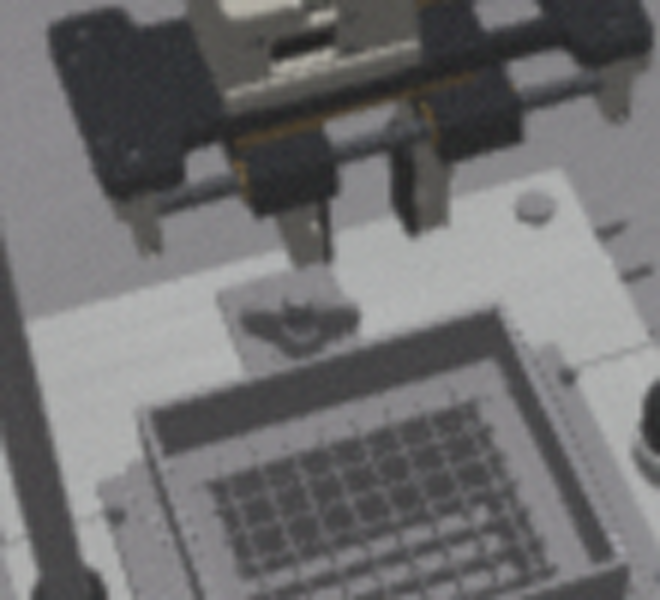

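View pics/w5.png

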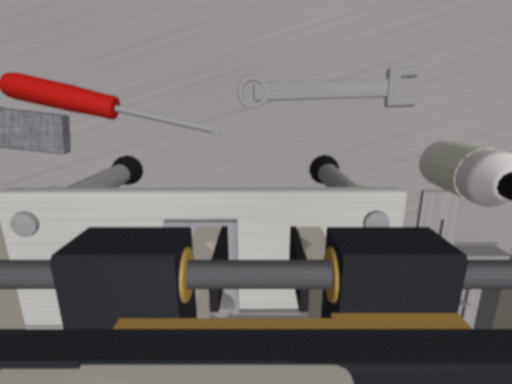

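```bash
python3 -m jog '0 -0.03 0 0 0 0 0; 0 0 0 0 0 0 0; 0 0 0 0 0 0 0; 0 0 0 0 0 0 0; 0 0 0 0 0 0 0' 10;  python3 - <<'E'
from h import *
o,M=stat()
p,d=manip.read_camera("scene"); cv2.imwrite("pics/s6.png",cv2.resize(p[140:240,190:300,::-1],None,fx=6,fy=6,interpolation=cv2.INTER_CUBIC))
K,T=tf("scene"); P=cloud(d,K,T); X=(P[...,:2]-STUD)@D*1e3; z=(P[...,2]-.156)*1e3
m=(d>0)&(np.abs(X[...,0]+33)<25)&(np.abs(X[...,1]-33)<50)
for a in range(22,80,6):
    s=m&(z>a)&(z<a+6)
    if s.sum(): print(a,s.sum(),np.percentile(X[s][:,0],[2,98]).round(),np.percentile(X[s][:,1],[2,98]).round())
E
```

```text
time: 8.25
position: [0.557, -0.0118, 0.2045]
orientation: [0.7, -0.698, 0.106, -0.103]
wrist_force: [0.4, 0.6, 1.0]
finger_gap: 0.0009
t 8.25 rel stud (dicer mm) [-32.7  34.4] z 204.5 tipz over deck 23.5 rot left (tool rv /0.5) [-0.005 -0.004 -0.008] F [0.2 0.7] 1.0 gap 0.9 q [ 0.33  0.2  -0.31 -0.01 -1.05 -2.19]
22 6 [-26. -23.] [21. 39.]
28 24 [-33. -14.] [-0. 51.]
34 28 [-33. -21.] [18. 50.]
40 31 [-32. -21.] [18. 48.]
46 28 [-26. -21.] [19. 50.]
52 27 [-26. -21.] [17. 51.]
58 16 [-24. -21.] [18. 51.]
64 5 [-22. -21.] [40. 45.]
70 4 [-23. -22.] [40. 43.]
76 1 [-22. -22.] [40. 40.]
```

View pics/s6.png

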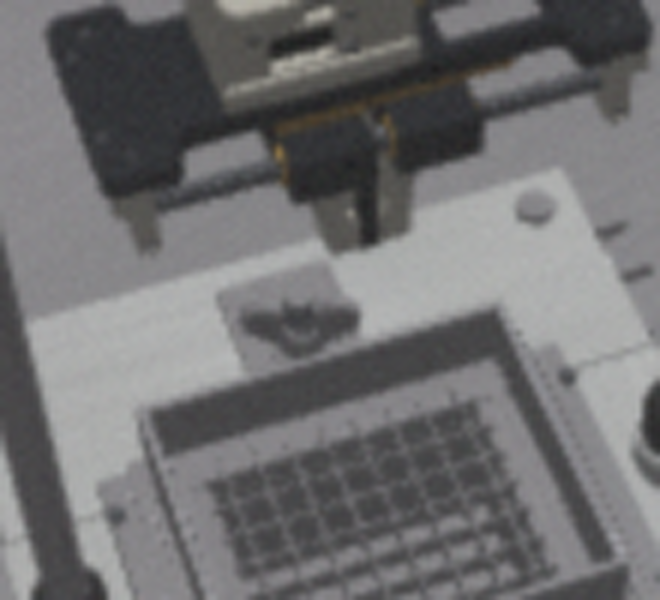

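```bash
python3 -m jog '0.4 0 -0.35 0 0 0 0; 0.4 0 0 0 0 0 0; 0.25 0 0 0 0 0 0; 0.15 0 0 0 0 0 0; 0.15 0 0 0 0 0 0; 0 0 0 0 0 0 0';  cat > look.py <<'E'
from h import *; import sys
o,M=stat()
p,d=manip.read_camera("scene"); cv2.imwrite(f"pics/{sys.argv[1]}.png",cv2.resize(p[140:240,190:300,::-1],None,fx=6,fy=6,interpolation=cv2.INTER_CUBIC))
K,T=tf("scene")
E
python3 look.py s7
```

```text
time: 9.05
position: [0.5946, -0.0348, 0.2032]
orientation: [0.7, -0.698, 0.107, -0.103]
wrist_force: [-0.2, 0.3, -0.3]
finger_gap: 0.0005
t 9.05 rel stud (dicer mm) [10.  23.2] z 203.2 tipz over deck 22.2 rot left (tool rv /0.5) [-0.005 -0.005 -0.014] F [-0.3  0.2] -0.3 gap 0.5 q [ 0.27  0.27 -0.23 -0.01 -1.08 -2.13]
```

View pics/s7.png

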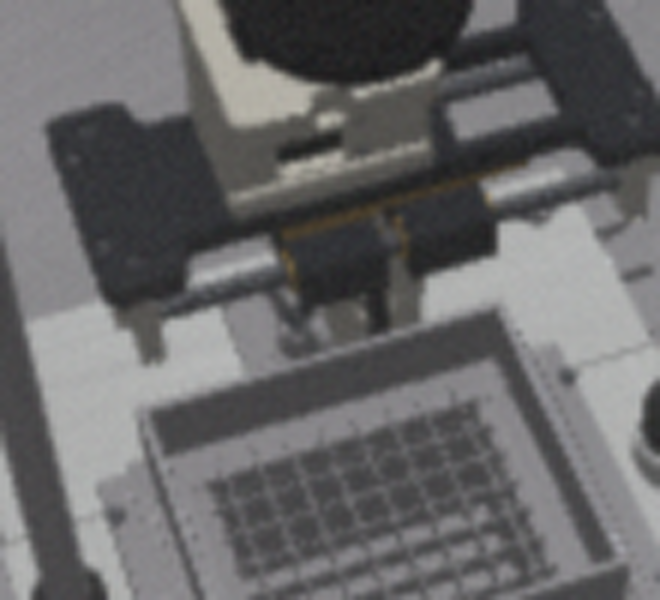

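```bash
python3 -m jog '-0.4 -0.03 0 0 0 0 0; -0.7 0 0 0 0 0 0; -0.6 0 0 0 0 0 0; 0 0 -0.5 0 0 0 0; 0 0 -0.7 0 0 0 0; 0 0 -0.6 0 0 0 0; 0 0 -0.2 0 0 0 0; 0 0 0 0 0 0 0';python3 look.py s8
```

```text
time: 10.1
position: [0.5236, -0.0815, 0.2056]
orientation: [0.7, -0.698, 0.107, -0.104]
wrist_force: [1.3, -0.5, -0.2]
finger_gap: 0.0001
t 10.1 rel stud (dicer mm) [-44.4 -42. ] z 205.6 tipz over deck 24.6 rot left (tool rv /0.5) [-0.005 -0.007 -0.009] F [ 1.4 -0.1] -0.2 gap 0.1 q [ 0.21  0.16 -0.37 -0.01 -1.05 -2.08]
```

View pics/s8.png

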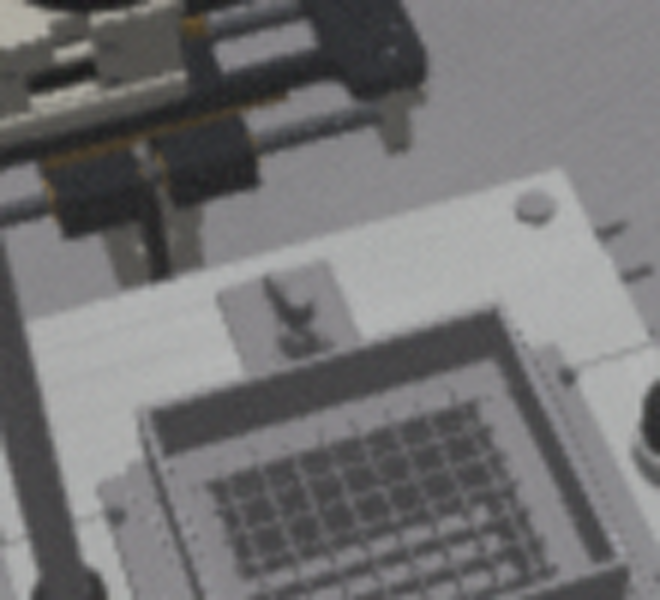

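```bash
python3 -m jog '0.4 0.05 0 0 0 0 0; 0.4 0 0 0 0 0 0; 0 0 0.3 0 0 0 0; 0 0 0.4 0 0 0 0; 0 0 0.4 0 0 0 0; 0 0 0.4 0 0 0 0; 0 0 0.4 0 0 0 0; 0 0 0.25 0 0 0 0; 0 0 0 0 0 0 0';python3 look.py s9
```

```text
time: 11.28
position: [0.5676, -0.0221, 0.2025]
orientation: [-0.699, 0.699, -0.107, 0.101]
wrist_force: [-0.2, -0.1, -0.3]
finger_gap: 0.0006
t 11.28 rel stud (dicer mm) [-19.5  27.5] z 202.5 tipz over deck 21.5 rot left (tool rv /0.5) [ 0.003 -0.002 -0.018] F [-0.1 -0.2] -0.3 gap 0.6 q [ 0.3   0.23 -0.29 -0.   -1.06 -2.17]
```

View pics/s9.png

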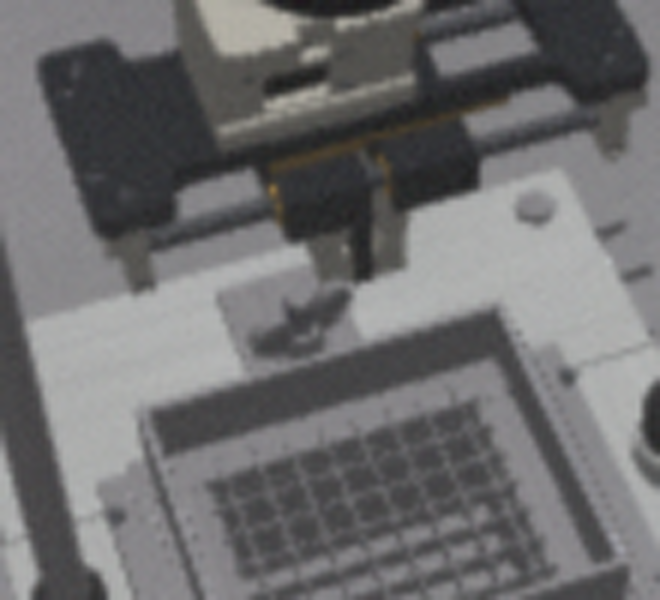

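```bash
python3 -m jog '0.25 -0.05 -0.1 0 0 -0.015 0; 0.25 0 0 0 0 0 0; 0.25 0 0 0 0 0 0; 0.15 0 0 0 0 0 0; 0 0 0 0 0 0 0';python3 look.py s10; python3 -m jog '-0.4 0 0 0 0 0 0; -0.7 0 0 0 0 0 0; -0.6 0 0 0 0 0 0; 0 0 -0.5 0 0 0 0; 0 0 -0.7 0 0 0 0; 0 0 -0.6 0 0 0 0; 0 0 -0.2 0 0 0 0; 0 0 0 0 0 0 0'; python3 look.py s11
```

```text
time: 11.95
position: [0.5926, -0.034, 0.2033]
orientation: [0.699, -0.699, 0.106, -0.104]
wrist_force: [-0.7, 1.5, -0.4]
finger_gap: 0.0004
t 11.95 rel stud (dicer mm) [ 7.8 23.4] z 203.3 tipz over deck 22.3 rot left (tool rv /0.5) [-0.    -0.006 -0.006] F [-1.1  1.3] -0.4 gap 0.4 q [ 0.27  0.26 -0.24 -0.   -1.07 -2.14]
time: 13.0
position: [0.5222, -0.0812, 0.2046]
orientation: [-0.699, 0.699, -0.105, 0.105]
wrist_force: [0.3, -0.5, 0.8]
finger_gap: 0.0009
t 13.0 rel stud (dicer mm) [-45.9 -42.2] z 204.6 tipz over deck 23.6 rot left (tool rv /0.5) [ 0.    -0.009  0.   ] F [ 0.4 -0.4] 0.8 gap 0.9 q [ 0.22  0.16 -0.38  0.   -1.04 -2.09]
```

View pics/s11.png

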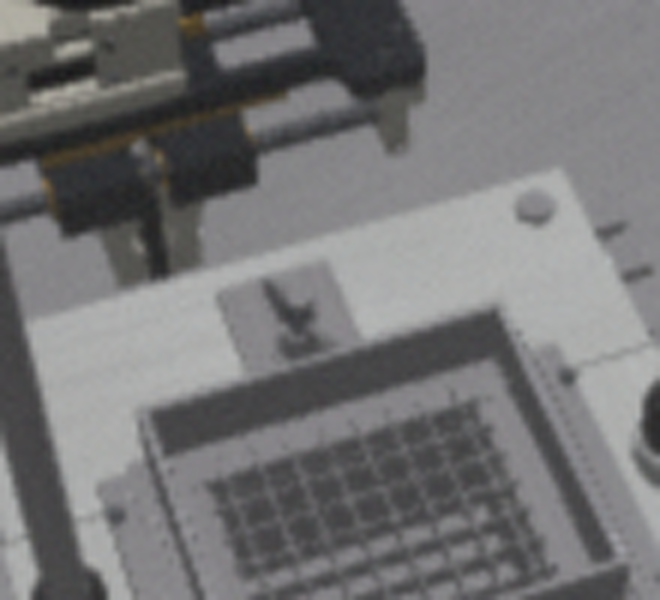

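```bash
python3 -m jog '0.4 0.02 0 0 0 0 0; 0.45 0 0 0 0 0 0; 0 0 0.3 0 0 0 0; 0 0 0.4 0 0 0 0; 0 0 0.4 0 0 0 0; 0 0 0.4 0 0 0 0; 0 0 0.4 0 0 0 0; 0 0 0.2 0 0 0 0; 0 0 0 0 0 0 0';python3 look.py s12
```

```text
time: 14.18
position: [0.5674, -0.0239, 0.2025]
orientation: [-0.698, 0.701, -0.106, 0.103]
wrist_force: [-0.7, -1.4, -0.7]
finger_gap: 0.0007
t 14.18 rel stud (dicer mm) [-19.3  25.8] z 202.5 tipz over deck 21.5 rot left (tool rv /0.5) [ 0.008 -0.003 -0.008] F [-0.2 -1.6] -0.7 gap 0.7 q [ 0.3   0.22 -0.29  0.   -1.06 -2.17]
```

View pics/s12.png

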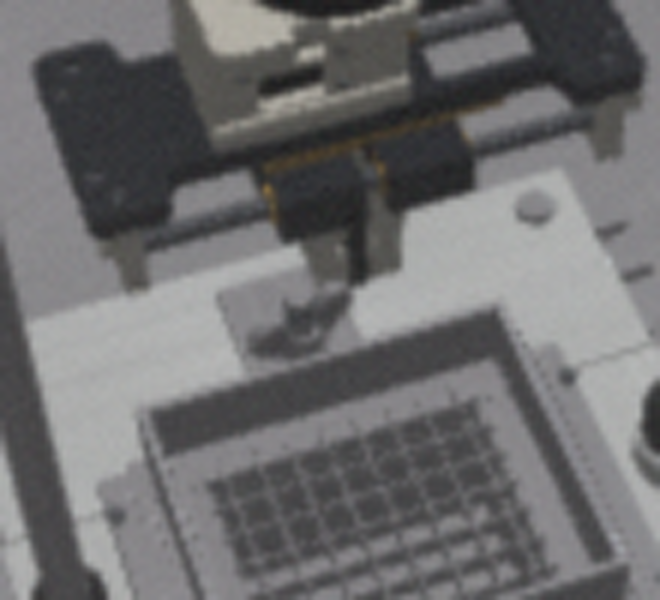

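```bash
python3 -m jog '0.25 -0.02 -0.1 0.01 0 -0.01 0; 0.25 0 0 0 0 0 0; 0.25 0 0 0 0 0 0; 0.15 0 0 0 0 0 0; 0 0 0 0 0 0 0';python3 look.py s13; python3 -m jog '-0.4 0 0 0 0 0 0; -0.7 0 0 0 0 0 0; -0.6 0 0 0 0 0 0; 0 0 -0.5 0 0 0 0; 0 0 -0.7 0 0 0 0; 0 0 -0.6 0 0 0 0; 0 0 -0.2 0 0 0 0; 0 0 0 0 0 0 0'; python3 look.py s14
```

```text
time: 14.85
position: [0.5917, -0.0357, 0.2023]
orientation: [0.7, -0.698, 0.106, -0.105]
wrist_force: [-0.7, 3.1, -0.7]
finger_gap: 0.0006
t 14.85 rel stud (dicer mm) [ 7.4 21.5] z 202.3 tipz over deck 21.3 rot left (tool rv /0.5) [-0.006 -0.007 -0.005] F [-1.6  2.7] -0.7 gap 0.6 q [ 0.27  0.26 -0.24 -0.   -1.07 -2.13]
time: 15.9
position: [0.5212, -0.0829, 0.2033]
orientation: [0.7, -0.698, 0.105, -0.106]
wrist_force: [-0.3, 1.1, 0.1]
finger_gap: 0.0007
t 15.9 rel stud (dicer mm) [-46.3 -44.1] z 203.3 tipz over deck 22.3 rot left (tool rv /0.5) [-0.006 -0.01   0.002] F [-0.6  1. ] 0.1 gap 0.7 q [ 0.21  0.15 -0.38 -0.   -1.03 -2.08]
```

View pics/s14.png

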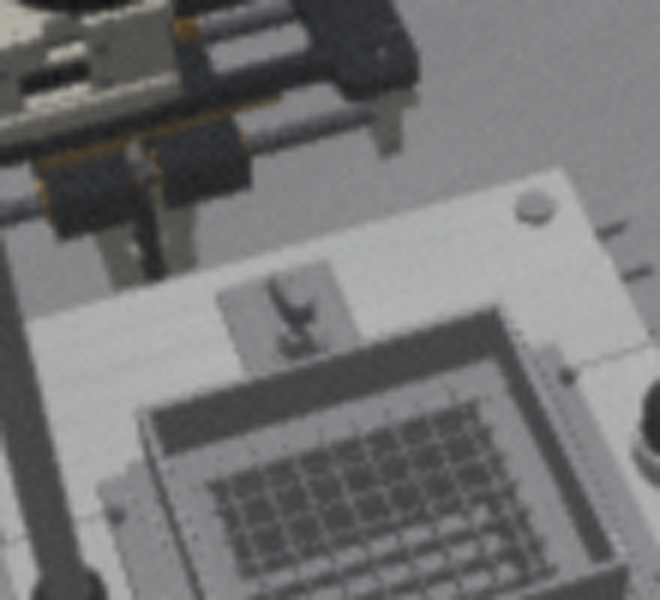

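```bash
python3 -m jog '0.4 0 0 0 0 0 0; 0.4 0 0 0 0 0 0; 0 0 0.25 0 0 0 0; 0 0 0.15 0 0 0 0; 0 0 0 0 0 0 0';python3 look.py s15; python3 -m jog '0 0 0.15 0 0 0 0; 0 0 0.1 0 0 0 0'; python3 look.py s16; python3 -m jog '0 0 0.1 0 0 0 0; 0 0 0.1 0 0 0 0'; python3 look.py s17
```

```text
time: 16.58
position: [0.551, -0.077, 0.2026]
orientation: [0.7, -0.698, 0.105, -0.105]
wrist_force: [-0.8, -0.4, -0.0]
finger_gap: 0.0004
t 16.57 rel stud (dicer mm) [-19.5 -29.8] z 202.6 tipz over deck 21.6 rot left (tool rv /0.5) [-0.005 -0.007  0.001] F [-0.7 -0.6] -0.0 gap 0.4 q [ 0.21  0.2  -0.32 -0.   -1.04 -2.08]
time: 16.88
position: [0.5529, -0.0696, 0.2028]
orientation: [0.7, -0.698, 0.105, -0.105]
wrist_force: [-0.8, -0.3, 0.7]
finger_gap: -0.0001
t 16.88 rel stud (dicer mm) [-19.8 -22.2] z 202.8 tipz over deck 21.8 rot left (tool rv /0.5) [-0.005 -0.007  0.001] F [-0.7 -0.5] 0.7 gap -0.1 q [ 0.22  0.2  -0.32 -0.   -1.05 -2.09]
time: 17.18
position: [0.5536, -0.0642, 0.2027]
orientation: [0.7, -0.699, 0.106, -0.105]
wrist_force: [-2.2, -3.4, 1.8]
finger_gap: 0.0004
t 17.18 rel stud (dicer mm) [-20.7 -16.8] z 202.7 tipz over deck 21.7 rot left (tool rv /0.5) [-0.001 -0.007 -0.003] F [-1.1 -3.9] 1.8 gap 0.4 q [ 0.23  0.2  -0.32 -0.   -1.05 -2.1 ]
```

View pics/s17.png

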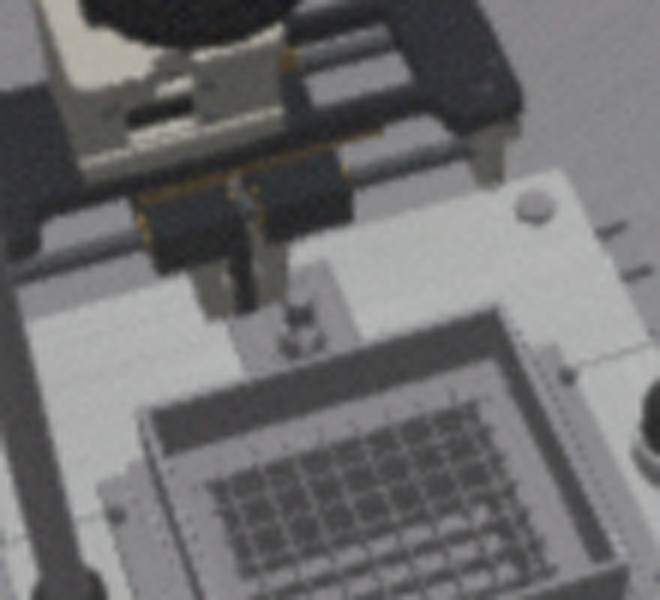

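```bash
for i in 1; do python3 -m jog '0 0 0.1 0 0 0 0; 0 0 0.1 0 0 0 0'; python3 -c "
from h import *
stat()"; done; python3 -m jog '0 0 0.1 0 0 0 0; 0 0 0.1 0 0 0 0'; python3 look.py s18
```

```text
time: 17.48
position: [0.5537, -0.0626, 0.2028]
orientation: [-0.697, 0.702, -0.107, 0.104]
wrist_force: [-1.4, -18.4, -0.1]
finger_gap: 0.0003
t 17.48 rel stud (dicer mm) [-21.1 -15.3] z 202.8 tipz over deck 21.8 rot left (tool rv /0.5) [ 0.015 -0.008 -0.007] F [  4. -18.] -0.1 gap 0.3 q [ 0.24  0.21 -0.32  0.01 -1.05 -2.11]
time: 17.73
position: [0.5537, -0.0626, 0.203]
orientation: [-0.693, 0.705, -0.109, 0.103]
wrist_force: [-1.6, -15.8, -0.4]
finger_gap: 0.0007
t 17.73 rel stud (dicer mm) [-21.1 -15.3] z 203.0 tipz over deck 22.0 rot left (tool rv /0.5) [ 0.035 -0.011 -0.011] F [  3.  -15.6] -0.4 gap 0.7 q [ 0.25  0.21 -0.32  0.01 -1.06 -2.13]
```

View pics/s18.png

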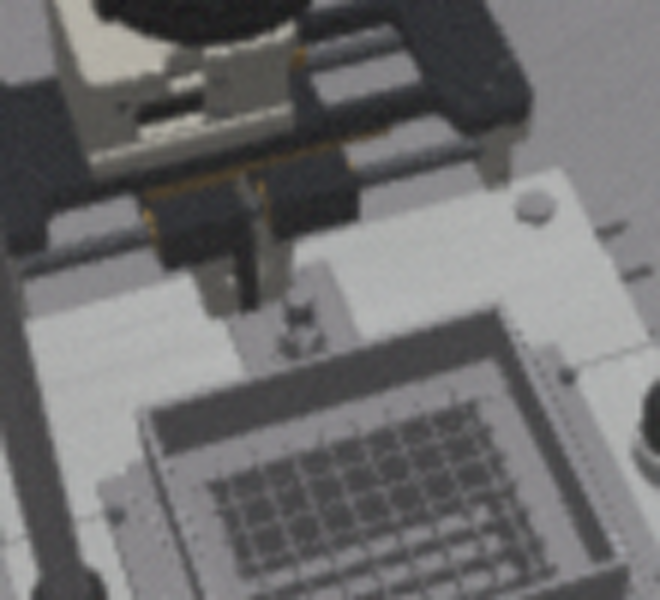

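Firm stop, 18 N with no further motion, where j≈8.6 was predicted. Backing off to check.

```bash
python3 -m jog '0 0 -0.3 0 0 0 0; 0 0 -0.5 0 0 0 0; -0.5 -0.5 0 -0.03 0.01 0.01 0; -0.3 -0.9 0.3 0 0 0 0; 0.5 -0.9 0.6 0 0 0 0; 0.8 -0.7 0.4 0 0 0 0; 0.3 0 0 0 0 0 0; 0 0 0 0 0 0 0';python3 look.py s19; python3 - <<'E'
from h import *
o,M=stat()
p,d=manip.read_camera("wrist"); K,T=tf("wrist",o)
uv=proj(np.r_[STUD,.1795],K,T)[0]; print(uv); u,v=map(int,uv)
cv2.imwrite("pics/w19.png",cv2.resize(p[max(v-50,0):v+50,u-60:u+60,::-1],None,fx=6,fy=6,interpolation=cv2.INTER_CUBIC)); print(u-60,max(v-50,0))
K,T=tf("scene"); d=manip.read_camera("scene")[1]; P=cloud(d,K,T); X=(P[...,:2]-O)@D*1e3
m=(d>0)&(np.abs(P[...,2]-.192)<.004)&(np.abs(X[...,1])<60)&(X[...,0]>-60)&(X[...,0]<100); x=X[...,0][m]
print(np.median(x[x<-20]),np.median(x[x>50]))
E
```

```text
time: 18.77
position: [0.5815, -0.0526, 0.2983]
orientation: [-0.689, 0.709, -0.112, 0.104]
wrist_force: [-0.1, -0.5, -1.0]
finger_gap: 0.0
t 18.77 rel stud (dicer mm) [2.6 2.4] z 298.3 tipz over deck 117.3 rot left (tool rv /0.5) [ 0.058 -0.024 -0.012] F [ 0.  -0.5] -1.0 gap 0.0 q [ 0.26  0.19 -0.12  0.02 -1.28 -2.14]
t 18.82 rel stud (dicer mm) [2.4 2.3] z 298.5 tipz over deck 117.5 rot left (tool rv /0.5) [ 0.058 -0.024 -0.012] F [0.4 0.9] 0.1 gap 0.5 q [ 0.26  0.19 -0.12  0.02 -1.28 -2.14]
[259.21909585 190.53050983]
199 140
-42.77446606894124 72.4050751918167
```

View pics/w19.png

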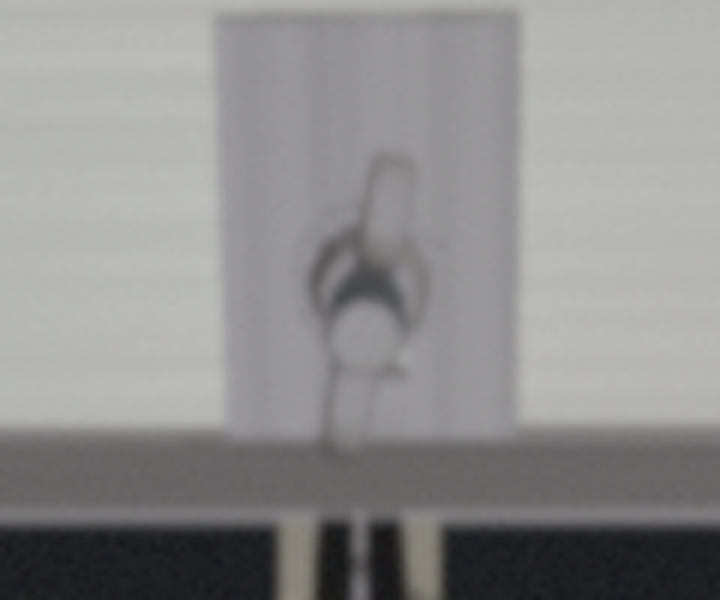

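View pics/s19.png

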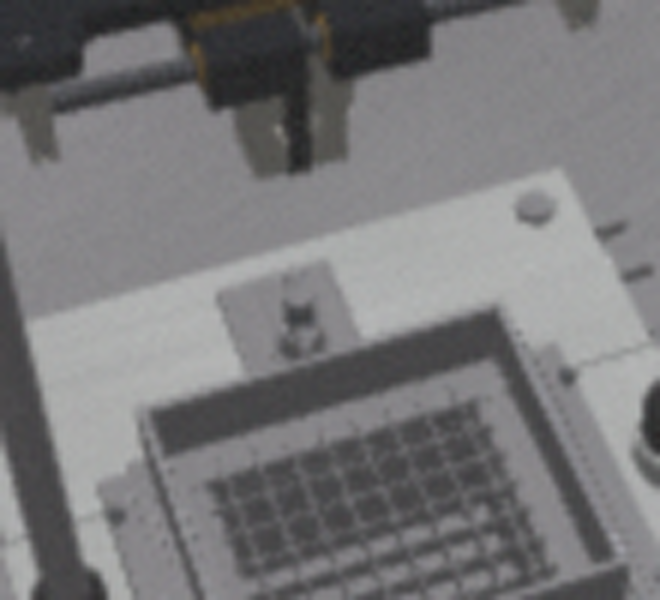

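```bash
python3 -c "
from plant import manip
print(manip.hand_in())"
```

```text
the job is handed in; nothing more can be done
None
```

I pushed the cartridge fully home and ran the wing nut down snug, then handed the job in at about 19 s of the 61 s. The hand-in gives no verdict.

- **Cartridge:** I straddled the nut with the open fingers and pushed the rim straight back until it stopped firmly at about 32 N. The depth images show it moved about 8.5–9 mm. The rim's front wall now lies where home should be (measured −42.8 mm, expected −43 mm).
- **Wing nut:** I turned it with closed-finger strokes across the front, each pressing one side of a wing only, until it stopped dead at 18 N. The last wrist picture shows the wings about 9° past straight ahead. A joint value of 8.6 would put them at about 11°, so the nut is snug to within my reading error.
- **Final state:** The arm is about 117 mm above the deck with about zero wrist force, touching nothing. I saw no sign of contact with the blades or the other items, but I did not measure the positions of the other items at the end.
- **Disagreement:** When the rim stopped, the fingers were 1.5 mm short of where I had calculated. That is within the calibration tolerance, and the depth images confirmed the cartridge was home.

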